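Slide the footed flashlight home in its entry-console dock

TASK

Put away the aluminium flashlight that has the wide round foot under a narrow neck: enter the dock's rail from its open end with the foot beneath the two lips, slide the flashlight upright all the way in to the stop, and let go of it. Leave the plain straight flashlight and the glass bottle stopper where they stand.

Things in the scene. Friction and masses are not known exactly. Their poses are not given: they have to be found in the camera images.
- rail: dock, fixed: black plate 220x94x8 mm with aluminium track; origin: centre of underside; x along track to the stop. Walls 60 mm apart, x -40..110; 2 lips, underside 22, top 27 mm up, leave a 30 mm slot at y=0. Stop face x=100, 27 mm high. x -110..-40: apron open above, low flared wings, 71 mm apart at x=-82, 27 mm high. Home: flashlight axis at x=76, y=0, foot on plate (8 mm up)
- torch_mid (a point): flashlight to put away, upright, loose, aluminium, round, 100 mm tall, about 0.16 kg: foot disc 48 mm wide, 6 thick; neck 18 wide up to 24 mm; barrel 28 wide with three dark rings, 24 to 72 mm; head 36 wide to the top. Point: on its axis, 52 mm above its underside (in the barrel); z up its axis
- plain_mid (a point): the plain flashlight, a bystander: aluminium, standing upright, 107 mm tall, straight barrel 30 mm across right down to the console with four dark rings, head 36 mm across, no foot or neck. This point is on its axis, 54 mm above its underside; z up
- stopper_mid (a point): a clear glass bottle stopper, a bystander: standing on its flat head (42 mm across, 22 mm high) with a tapering stem up to 61 mm. This point is on its axis, 30 mm above its underside; z up
Mind the look-alikes: they are no part of the job. Leave any orange, pink or red look-alike of the part that bears torch_mid alone.

How it is judged (in metres and radians):
On the way:
1. the footed flashlight's foot is in the first part of the track, under the lips (x of torch_mid in the frame of rail between -0.045 and 0.045 m and y of torch_mid in the frame of rail between -0.016 and 0.016 m and z of torch_mid in the frame of rail below 0.07 m), for 0.04 s.
At the end, for the whole second after the job is handed in: the footed flashlight stands in the track, its foot under the lips and on the plate (middle point 50 to 70 mm above the console), upright within 11 degrees, its axis within 15 mm of the track's middle line and no more than 15 mm short of its place against the stop (x of torch_mid in the frame of rail between 0.061 and 0.09 m and y of torch_mid in the frame of rail between -0.015 and 0.015 m and z of torch_mid in the frame of rail between 0.05 and 0.07 m and angle between torch_mid's own z axis and vertical below 0.2 rad); the robot touches nothing.
It fails at once if the plain flashlight is knocked or moved by more than 30 mm (distance of plain_mid from where it was at the start of the episode above 0.03 m).
It fails at once if the glass stopper is knocked or moved by more than 30 mm (distance of stopper_mid from where it was at the start of the episode above 0.03 m).
It also fails if it takes over 45 s, if anything falls off the work surface, if the arm or the gripper's body presses on something with over 40 N, if the wrist force passes 120 N, or if a joint passes its speed limit or range.

ROBOT

A 7-joint arm with a two-finger parallel gripper is mounted at the origin on the work surface. World frame = base frame: x ahead of the robot, y to its left, z up, the work surface at z = 0. Lengths are in mm, angles in rad, forces in N, time in s.
With the tool pointing down it reaches from about 400 to 875 mm from the base axis. Payload 4.4 kg.
Tool frame: the origin (TCP) lies between the finger pads; the fingertips stand ctrl.tip_reach ahead of it and the grasp point (between the pads) lies 8 mm behind it (ctrl.tip_reach is the distance from the TCP to the fingertips, in mm); z points along the fingers, y is the direction in which the jaws open and shut (so a half turn about z gives the same grasp; the last joint's range is limited). The gripper opens to 85 mm and grips with 20 to 120 N. Pads are 22 mm wide; open, the fingers measure 114 mm over their backs; the gripper's body (76 mm by 85 mm) begins 54 mm behind the grasp point. The pads swing forward as they close: fully open they stand 13 mm farther back than shut.
Start: joints at [-1.319, 0.628, 0.038, 1.517, -0.027, 0.996, -0.02], TCP at [203.087, 617.473, 242.313] pointing down, gripper open.
Joint ranges: [-3.06, 3.06], [-0.37, 2.12], [-1.25, 1.32], [0.18, 2.47], [-1.1, 4.24], [0.23, 1.98], [-2.94, 2.94]. Speed limits (rad/s): [2.57, 2.57, 3.14, 3.14, 3.14, 3.14, 3.14].

INTERFACE

Orientations are given as [roll, pitch, yaw] about the fixed x, y, z axes, in that order (R = Rz(yaw) Ry(pitch) Rx(roll)).
In Python, from cell import status, viewer, order, ctrl gives the robot as it stands.
- The arm moves only by the tool play_rows, never from a script. Its argument "series" is a list of rows, each a list of 5 numbers: the shift along the tool's x, y, z in cm, then the turn about the tool's z in degrees, then the closure, from 0 (fully open) to 1 (shut). In form: [[x, y, z, yaw, gripper], ...]. A call has 1 to 8 rows; each row is the pose to reach, as a shift and turn from the pose commanded when the call began, along the tool's axes at that moment; what a row does not reach only later rows make up. A row lasts 1/10 s, in which the tool goes at most 50 mm and 8.59 degrees, less where a joint would pass 70% of its speed; a pose out of reach is approached as far as the arm can. A call with a gripper value outside its range is refused whole. The fingers move at their own pace and stop on an object; the grip force is fixed at half the most. Time passes only in rows, so rows that repeat a pose let the fingers close. It gives the time, the measured TCP pose, the force and the opening at its end, in the units of the state.
- status.read_state(): the state, without advancing time (a new reading comes with each control period).
- viewer.get_image(name): name is "side" or "top" or "wrist"; returns a dict with "img" (384x512x3 uint8, red, green, blue), "vfov" (degrees; the focal length in pixels is half the picture's height over the tangent of half this angle, whatever the lens; pixels are square), "cx", "cy" (the principal point, pixels), "dist_coeffs" ([k1, k2, p1, p2, k3] as OpenCV has them; the pictures are not rectified), "rvec" (rotation vector, rad) and "tvec" (3), from world to camera coordinates, as OpenCV has them; the wrist camera has in their place "tool_from_camera" (4x4, takes a point from camera to tool coordinates, whose origin is the TCP and whose axes are the flange's). Camera axes: x right, y down, z forward; pixel columns grow to the right and rows downward; lengths in mm; the calibration is good to about 2 mm. A picture is of the moment at which its call begins: read the wrist's pose just before it. There is no depth.
- order.finish_job(): hands the job in, once; it reports no verdict.
The state is a dict: "clock": time; "qpos": joint angles; "qd": joint speeds; "tau": joint torques, N m; "eef_pos": TCP position; "tool_rot": TCP orientation; "force": force on the tool from outside, world axes, zero at the start; "torque": the same for the moment, N m; "width": finger opening in mm.
Only numpy, scipy, OpenCV 4.12 (cv2) and the standard library are available. Lean on these libraries where they do the work, as an engineer would, in place of code of your own. Each camera call takes 0.05 s, during which the arm holds its last target. There are 200 camera calls.

## Working session

There is one attempt and no reset: what is moved stays moved. The work goes in short steps, Python scripts to look and compute and a tool call to move; the robot and the scene stay as the last step left them, time stands still between calls to the robot, and variables do not carry over. Pictures are saved under pics/ and viewed, about 8 in all and at most 12, crops included, and the job is handed in when it is done.

Besides the shell and the picture viewer there is one more tool, called after "Request:" as name([rows], argument=value, ...), one row to a line, values as JSON. play_rows: Moves the arm, as the interface text tells. Its arguments: {"type":"object","properties":{"series":{"type":"array","items":{"type":"array","items":{"type":"number"}}}},"required":["series"]}

```bash
mkdir -p pics; ls
cat > h.py <<'E'
import numpy as np, cv2
from cell import status, viewer, order, ctrl
from scipy.spatial.transform import Rotation as R
def K(d):
    h=d["img"].shape[0]; f=h/2/np.tan(np.radians(d["vfov"])/2)
    return np.array([[f,0,d["cx"]],[0,f,d["cy"]],[0,0,1.]])
def shot(name,save=None):
    s=status.read_state(); d=viewer.get_image(name)
    if name=="wrist":
        T=np.eye(4);T[:3,:3]=R.from_euler("xyz",s["tool_rot"]).as_matrix();T[:3,3]=s["eef_pos"]
        d["wc"]=T@np.array(d["tool_from_camera"])
    else:
        C=np.eye(4);C[:3,:3]=cv2.Rodrigues(np.array(d["rvec"],float))[0];C[:3,3]=np.ravel(d["tvec"]);d["wc"]=np.linalg.inv(C)
    if save: cv2.imwrite("pics/"+save,d["img"][:,:,::-1])
    np.save("pics/%s.npy"%(save or "tmp"),d,allow_pickle=True)
    return d
def load(save): return np.load("pics/%s.npy"%save,allow_pickle=True).item()
def ray(d,uv):
    p=cv2.undistortPoints(np.array([[uv]],float),K(d),np.array(d["dist_coeffs"],float))[0,0]
    v=d["wc"][:3,:3]@np.array([p[0],p[1],1.]); return d["wc"][:3,3],v/np.linalg.norm(v)
def onz(d,uv,z):
    o,v=ray(d,uv); return o+v*(z-o[2])/v[2]
def tri(a,b):
    (o1,v1),(o2,v2)=ray(*a),ray(*b)
    t=np.linalg.lstsq(np.c_[v1,-v2],o2-o1,rcond=None)[0]
    p,q=o1+v1*t[0],o2+v2*t[1]; return (p+q)/2,np.linalg.norm(p-q)
def proj(d,P):
    C=np.linalg.inv(d["wc"]); return cv2.projectPoints(np.array(P,float).reshape(-1,3),cv2.Rodrigues(C[:3,:3])[0],C[:3,3],K(d),np.array(d["dist_coeffs"],float))[0][:,0]
E
python3 - <<'E'
from h import *
s=status.read_state();print(s,ctrl.tip_reach)
a=shot("side","side0.png");b=shot("top","top0.png");c=shot("wrist","wrist0.png")
for d in(a,b,c):print(d["vfov"],d["wc"][:3,3].round(),d["wc"][:3,2].round(2),d["dist_coeffs"])
cv2.imwrite("pics/both0.png",cv2.resize(np.vstack([np.hstack([a["img"],b["img"]]),np.hstack([c["img"],c["img"]*0])]),(800,600),interpolation=cv2.INTER_AREA)[:,:,::-1])
E
```

```text
pics
{'clock': 0.0, 'qpos': array([-1.31883088,  0.62932763,  0.03841947,  1.51834636, -0.02699905,
        0.99631138, -0.02004685]), 'qd': array([-0.00096676, -0.00157433, -0.00054892, -0.00068258, -0.00048378,
        0.00020426,  0.00035124]), 'tau': array([-1.73734075e-03, -5.63396430e+01,  1.22574985e+00, -1.93446583e+01,
        1.10008140e-02,  1.05569119e-02, -6.89203702e-06]), 'eef_pos': array([202.8625145 , 616.90590439, 241.40757355]), 'tool_rot': array([-3.13971721e+00,  1.11221582e-05,  2.82379957e+00]), 'force': array([-0.95604505,  0.97384287, -0.20372383]), 'torque': array([ 0.01363006, -0.01276857,  0.08827958]), 'width': 85.23450060537486} 11.0
54.56788529635921 [  75. -682.  564.] [ 0.48  0.7  -0.52] [-0.01270202  0.          0.          0.          0.        ]
42.872298445366226 [ 432.  -36. 1176.] [ 0.07 -0.01 -1.  ] [-0.15404461  0.          0.          0.          0.        ]
61.36155251131095 [140. 638. 373.] [ 0.25 -0.09 -0.96] [-0.02199244  0.          0.          0.          0.        ]
```

View pics/both0.png

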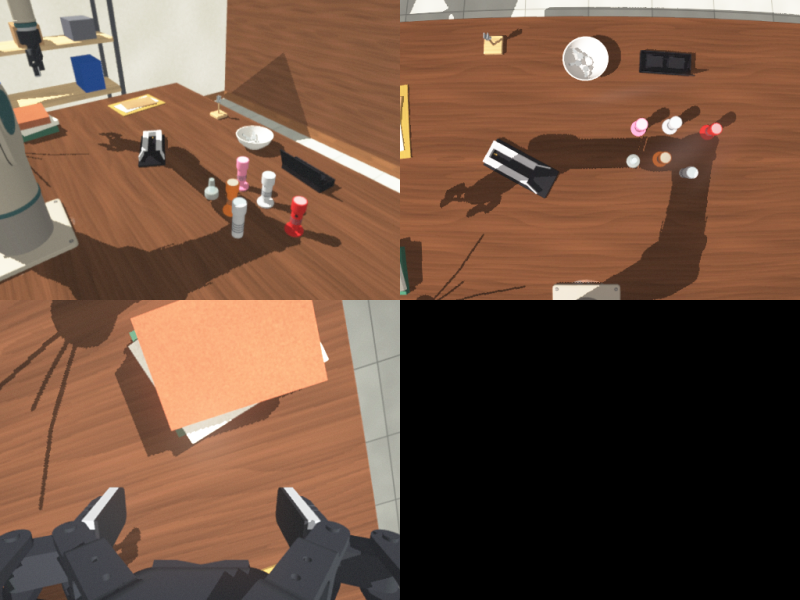

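In the composite, side is top-left, top is top-right and wrist is bottom-left. The possible footed flashlights are:
- silver: side (267,188), top (672,126)
- silver straight: side (238,217), top (689,173)
- pink: side (243,172)
- orange: side (232,197)
- red: side (296,215)

The glass stopper is at side (211,189), top (633,160). I'll check the choice in a close crop.

Run:
```python
from h import *
a=load("side0.png")["img"];b=load("top0.png")["img"]
x=cv2.resize(a[180:320,250:450],(800,560))  # x4
cv2.imwrite("pics/c1.png",x[:,:,::-1])
t1=cv2.resize(b[130:250,280:420],(700,600)) 
t2=cv2.resize(b[165:260,95:215],(758,600))
y=np.hstack([cv2.resize(b[135:255,270:420],(450,360)),cv2.resize(b[160:260,90:215],(350,280),dst=None)[:280] if 0 else cv2.resize(b[160:280,95:212],(350,360))])
cv2.imwrite("pics/c2.png",y[:,:,::-1])
```

```text
(no output)
```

View pics/c1.png

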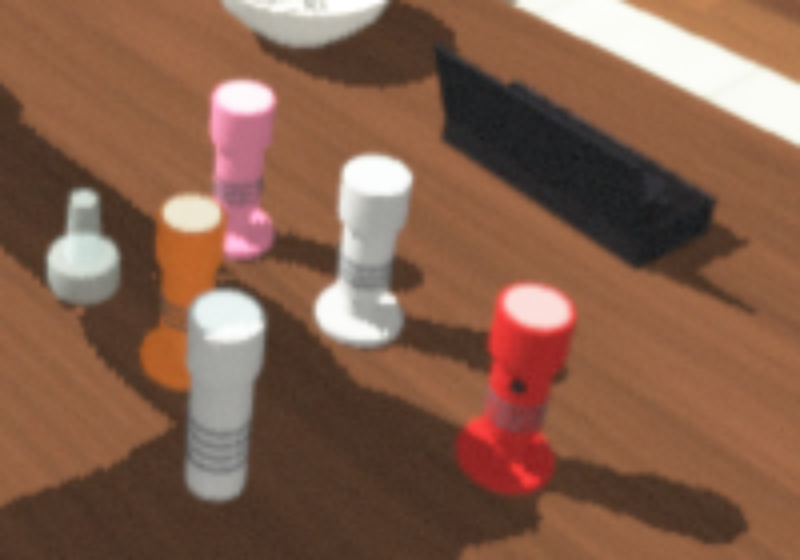

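View pics/c2.png

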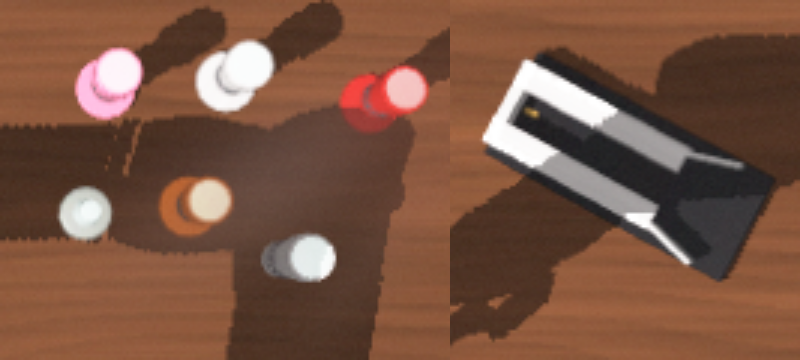

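The white/silver footed one is my target: crop1 head (375,175), foot (360,318); crop2 head (248,65), foot (225,82). The straight one at crop1 (225,395) is the bystander. The rail's stop end is at crop2 left (510,100) and its open end is at (745,230).

Run:
```python
from h import *
a=load("side0.png");b=load("top0.png")
S=lambda u,v:(250+u/4-.4,180+v/4-.4)
T=lambda u,v:(270+u/3-.3,135+v/3-.3)
Q=lambda u,v:(95+(u-450)*117/350-.3,160+v/3-.3)
for n,s,t in [("torch top",(376,170),(248,65)),("torch foot",(360,312),(223,82)),("plain top",(227,310),(313,257)),("stop top",(85,195),(91,210)),("orange top",(192,212),(210,200)),("pink top",(245,97),(120,73)),("red top",(537,307),(405,88))]:
    print(n,*[x.round(1) if hasattr(x,'round') else x for x in tri((a,S(*s)),(b,T(*t)))])
print("foot z3",onz(b,T(223,82),6).round(1), "orange foot",onz(b,T(190,206),6).round(1),"pinkfoot",onz(b,T(105,90),6).round(),"redfoot",onz(b,T(370,104),6).round(),"stopperfoot",onz(b,T(85,214),22).round(),"plain foot",onz(b,T(277,259),0).round())
for n,uv,z in [("plate R up",(775,180),8),("plate R lo",(720,279),8),("stopTL",(528,60),27),("stopBL",(484,141),27),("slotL up",(524,93),27),("slotL lo",(509,122),27),("slot end up",(684,172),27),("slot end lo",(648,213),27)]:
    print(n,onz(b,Q(*uv),z).round(1), np.round(Q(*uv)))
# orange in front of? rail crop in side view
i=a["img"][155:225,160:225]; w=shot("side")["img"]
cv2.imwrite("pics/c3.png",np.hstack([cv2.resize(i,(520,560),interpolation=cv2.INTER_CUBIC)])[:,:,::-1])
```

```text
torch top [ 587.  -256.6  101.9] 0.1
torch foot [ 587.9 -256.7    3.1] 1.9
plain top [ 443.8 -301.2  109.4] 1.0
stop top [ 480.7 -142.3   63.4] 0.2
orange top [ 486.1 -226.7  100.9] 0.9
pink top [ 580.6 -160.9  100.5] 0.0
red top [ 570.5 -376.5   99.6] 0.9
foot z3 [ 586.8 -255.6    6. ] orange foot [ 486.5 -227.5    6. ] pinkfoot [ 580. -160.    6.] redfoot [ 570. -377.    6.] stopperfoot [ 479. -142.   22.] plain foot [ 444. -299.    0.]
plate R up [447.   83.4   8. ] [203. 220.]
plate R lo [368.2 127.    8. ] [185. 253.]
stopTL [541.  280.2  27. ] [121. 180.]
stopBL [476.5 314.7  27. ] [106. 207.]
slotL up [514.7 282.9  27. ] [119. 191.]
slotL lo [491.7 294.6  27. ] [114. 200.]
slot end up [452.8 153.5  27. ] [173. 217.]
slot end lo [420.5 181.7  27. ] [161. 231.]
```

View pics/c3.png

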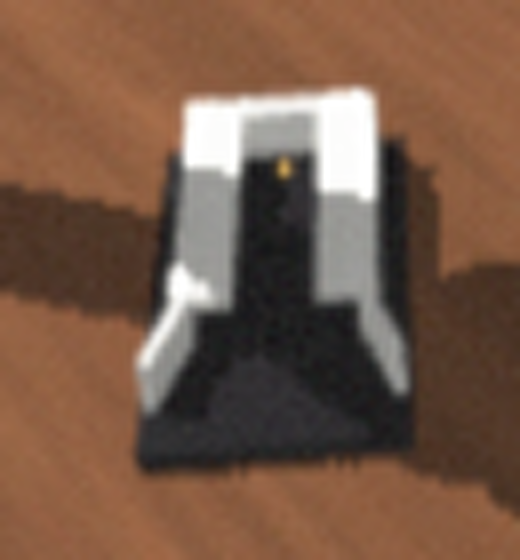

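The orange rivals are settled and the target is chosen: torch at about (587,-256), upright, with its top measured at about 102. The rail is at about (459,202) with its track heading about 62°. I'll move over the rail first for a wrist view.

Request:
play_rows([
  [-2,-1.7,0,0,0],
  [-6,-5.2,0,0,0],
  [-10.5,-9,0,0,0],
  [-15,-13,0,0,0],
  [-19,-16.3,0,0,0],
  [-23,-19.8,0,0,0],
  [-26.5,-22.9,0,0,0],
  [-30,-25.9,0,0,0],
])

```text
clock: 1.0
eef_pos: [397.5, 293.1, 242.4]
tool_rot: [3.141, 0.0, 2.824]
force: [0.5, 0.8, 0.3]
width: 85.0
```

Request:
play_rows([
  [-3,-2.6,0,0,0],
  [-5.5,-4.8,0,0,0],
  [-7,-6.1,0,0,0],
  [-7.7,-6.6,0,0,0],
  [-7.7,-6.6,0,0,0],
  [-7.7,-6.6,0,0,0],
])

```text
clock: 1.6
eef_pos: [448.7, 209.5, 242.2]
tool_rot: [3.141, -0.001, 2.825]
force: [0.6, 0.5, 0.7]
width: 85.3
```

Run:
```python
from h import *
d=shot("wrist","w1.png");s=status.read_state();print(s["clock"],s["eef_pos"],s["tool_rot"])
im=cv2.resize(d["img"],(768,576));cv2.imwrite("pics/w1b.png",im[:,:,::-1])
```

```text
1.65 [448.47359474 209.75224084 242.19692112] [ 3.14111508e+00 -8.74360638e-04  2.82614992e+00]
```

View pics/w1b.png

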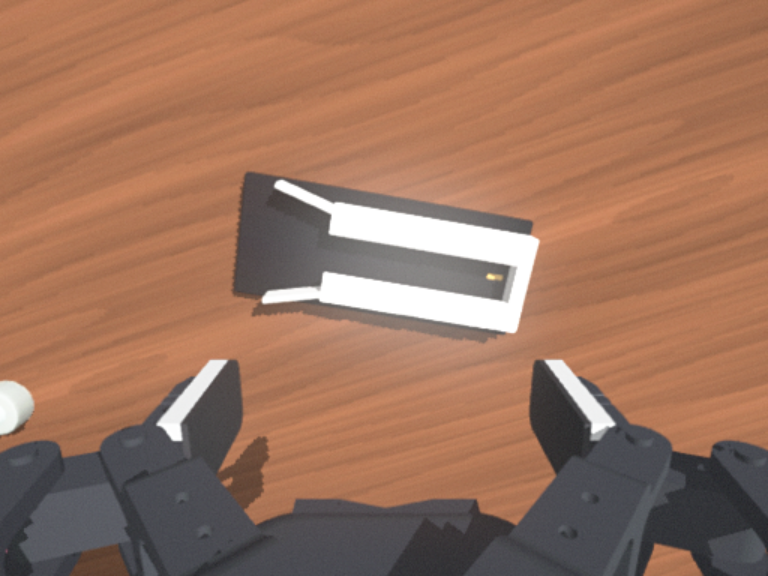

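Wrist view at 1.5x scale: slot corners (332,235), (323,273), (512,264), (505,300); stop outer corners (538,240), (517,331); plate open-end corners (246,172), (234,294).

Run:
```python
from h import *
d=load("w1.png");b=load("top0.png")
W=lambda u,v:((u+.5)/1.5-.5,(v+.5)/1.5-.5)
P={}
for n,uv,z in [("s1",(332,235),27),("s2",(323,273),27),("s3",(513,264),27),("s4",(505,300),27),("o1",(538,240),27),("o2",(517,331),27),("p1",(246,172),8),("p2",(234,294),8)]:
    P[n]=onz(d,W(*uv),z);print(n,P[n].round(1),"in top",proj(b,P[n]).round(1))
c=lambda i,j:(P[i]+P[j])/2
a,e,f,g=c("s1","s2"),c("s3","s4"),c("o1","o2"),c("p1","p2")
for q in(e,f):
    v=(q-a)[:2];print(np.linalg.norm(v),np.degrees(np.arctan2(v[1],v[0])))
v=(f-g)[:2];print("g-f",np.linalg.norm(v),np.degrees(np.arctan2(v[1],v[0])))
print(a,e,f,g)
Q=lambda u,v:(95+(u-450)*117/350-.3,160+v/3-.3)
for n,uv in [("o1",(528,60)),("o2",(484,141)),("p1",(775,180)),("p2",(720,279))][:0]:pass
for n,t in [("o2",(528,60)),("o1",(484,141)),("p1",(775,180)),("p2",(720,279))]:
    for k in("o1","o2","p1","p2"):
        if np.linalg.norm(proj(b,P[k])[0]-Q(*t))<6:
            w={"o1":(538,240),"o2":(517,331),"p1":(246,172),"p2":(234,294)}[k];print("tri",k,tri((d,W(*w)),(b,Q(*t))))
```

```text
s1 [428.7 175.   27. ] in top [[163.7 227.2]]
s2 [453.2 159.2  27. ] in top [[170.5 216.8]]
s3 [490.2 293.9  27. ] in top [[114.7 201. ]]
s4 [515.2 281.5  27. ] in top [[120.  190.5]]
o1 [478.5 315.6  27. ] in top [[105.7 205.9]]
o2 [542.1 284.   27. ] in top [[119.2 179.3]]
p1 [367.1 127.6   8. ] in top [[184.7 253.2]]
p2 [451.   82.7   8. ] in top [[203.7 218. ]]
135.50085539086515 62.880780738969015
149.75499063069793 62.404330319426336
g-f 219.38669174545478 62.52111225403856
[440.93252363 167.09928932  27.        ] [502.699707   287.70317347  27.        ] [510.30338657 299.81794134  27.        ] [409.07359806 105.18225491   8.        ]
tri o2 (array([541.74909953, 282.37880807,  25.91120139]), np.float64(3.8095373815116975))
tri o1 (array([476.38869822, 313.17868154,  34.20886877]), np.float64(1.3012998223811587))
tri p2 (array([448.66992904,  83.64961548,  11.61447989]), np.float64(3.5936990330291647))
tri p1 (array([367.5765201 , 127.19510137,   6.36400125]), np.float64(1.0959972034388474))
```

Request:
play_rows([
  [-1.4,-2,0,0,0],
  [-4.1,-6,0,0,0],
  [-6.9,-10,0,0,0],
  [-9.7,-14,0,0,0],
  [-12.5,-18,0,0,0],
  [-15.2,-22,0,0,0],
  [-18,-26,0,0,0],
  [-20.8,-30,0,0,0],
])

```text
clock: 2.45
eef_pos: [553.9, -141.6, 242.3]
tool_rot: [3.141, -0.0, 2.827]
force: [0.8, -0.0, -0.5]
width: 85.5
```

Request:
play_rows([
  [-2.5,-3.6,0,0,0],
  [-4.5,-6.6,0,0,0],
  [-6,-8.7,0,0,0],
  [-6.8,-9.9,0,0,0],
  [-6.8,-9.9,0,0,0],
  [-6.8,-9.9,0,0,0],
])

```text
clock: 3.05
eef_pos: [586.9, -254.6, 242.0]
tool_rot: [3.14, -0.001, 2.826]
force: [1.4, 0.7, -0.4]
width: 85.2
```

Run:
```python
from h import *
d=shot("wrist","w2.png");s=status.read_state();print(s["clock"],s["eef_pos"],s["tool_rot"])
print("predict head",proj(d,[[587,-256,100]])*1.5)
im=cv2.resize(d["img"],(768,576));cv2.imwrite("pics/w2b.png",im[:,:,::-1])
```

```text
3.1 [ 586.99506745 -254.23557621  242.13928998] [ 3.13984680e+00 -1.14198264e-03  2.82663221e+00]
predict head [[383.39185926 270.89668629]]
```

View pics/w2b.png

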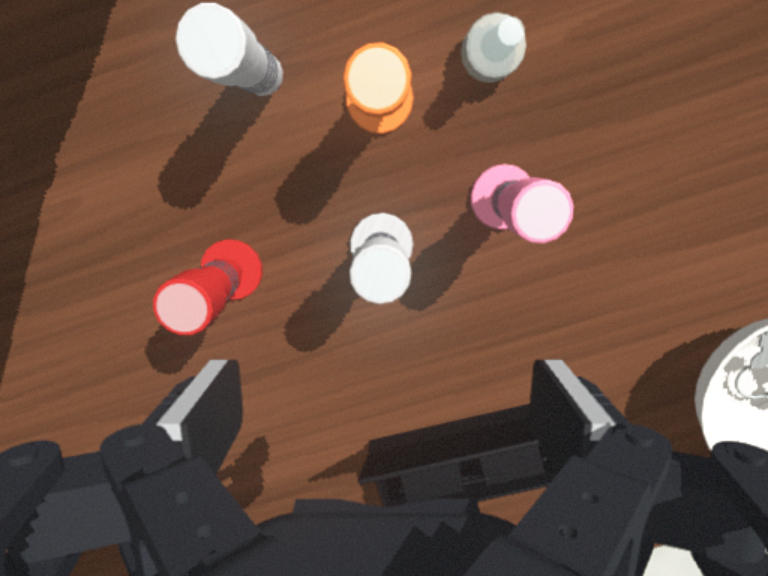

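The target head is at (381,272), within 2 px of the prediction. The pink and red ones stay outside the jaws. I'll descend and grip the head.

Request:
play_rows([
  [0,-0.2,3,0,0],
  [0,-0.2,7,0,0],
  [0,-0.2,10.5,0,0],
  [0,-0.2,13.5,0,0],
  [0,-0.2,15.5,0,0],
  [0,-0.2,16.6,0,0],
  [0,-0.2,16.6,0,0],
])

```text
clock: 3.8
eef_pos: [585.6, -256.9, 75.2]
tool_rot: [3.141, -0.003, 2.826]
force: [-0.0, -0.4, -0.4]
width: 85.7
```

Request:
play_rows([
  [0,0,0,0,1],
  [0,0,0,0,1],
  [0,0,0,0,1],
  [0,0,0,0,1],
  [0,0,0,0,1],
  [0,0,0,0,1],
  [0,0,0,0,1],
  [0,0,0,0,1],
])

```text
clock: 4.6
eef_pos: [587.0, -259.1, 77.6]
tool_rot: [3.141, 0.002, 2.824]
force: [-0.6, 0.1, 6.2]
width: 34.4
```

Request:
play_rows([
  [0,0,0,0,1],
  [0,0,-1,0,1],
  [0,0,-2.5,0,1],
  [0,0,-5,0,1],
  [0,0,-8,0,1],
  [0,0,-11,0,1],
  [0,0,-13,0,1],
  [0,0,-13,0,1],
])

```text
clock: 5.4
eef_pos: [588.1, -260.1, 210.6]
tool_rot: [-3.141, 0.007, 2.824]
force: [0.6, 0.1, -1.6]
width: 34.8
```

Run:
```python
from h import *
s=status.read_state();print(s["clock"],s["eef_pos"],s["tool_rot"],s["width"])
d=shot("wrist","w3.png");e=shot("side","s3.png")
im=np.hstack([cv2.resize(d["img"][150:],(512,234)),cv2.resize(e["img"][90:290,230:450],(258,234))])
cv2.imwrite("pics/w3b.png",im[:,:,::-1])
```

```text
5.4 [ 588.09896784 -260.09738506  210.57101055] [-3.140929    0.00739444  2.82356467] 34.76980302323141
```

View pics/w3b.png

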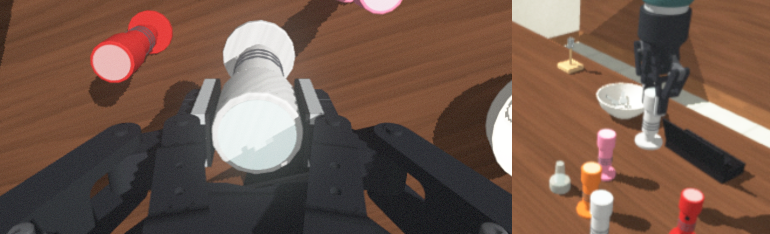

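The flashlight is held upright with the foot about 134 mm up. I'll carry it over the apron.

Request:
play_rows([
  [1,1.2,0,0,1],
  [3.2,3.7,0,0,1],
  [5.8,6.7,0,0,1],
  [8.4,9.7,0,0,1],
  [11,12.7,0,0,1],
  [13.6,15.7,0,0,1],
  [16.2,18.7,0,0,1],
  [18.8,21.7,0,0,1],
])

```text
clock: 6.3
eef_pos: [473.5, 7.2, 205.0]
tool_rot: [-3.141, -0.003, 2.824]
force: [0.9, 1.5, -1.7]
width: 34.9
```

Request:
play_rows([
  [2.6,3,0,0,1],
  [5.2,6,0,0,1],
  [7.2,8.3,0,0,1],
  [8.5,9.8,0,0,1],
  [9.1,10.5,0,0,1],
  [9.1,10.5,0,0,1],
  [9.1,10.5,0,0,1],
  [9.1,10.5,0,0,1],
])

```text
clock: 7.1
eef_pos: [422.2, 132.6, 206.1]
tool_rot: [-3.141, 0.0, 2.821]
force: [-0.2, -0.1, -1.1]
width: 34.6
```

```bash
cat > m.py <<'E'
from h import *
import sys
O=np.array([459.7,202.5]);y=np.radians(62.5);D=np.array([np.cos(y),np.sin(y)]);N=np.array([-D[1],D[0]])
def to(x,yy,z):
    s=status.read_state();M=R.from_euler("xyz",s["tool_rot"]).as_matrix();p=s["eef_pos"]
    t=np.r_[O+D*x+N*yy,z];r=p[:2]-O
    print("rail x,y",(r@D).round(1),(r@N).round(1),"z",p[2].round(1),"rot",s["tool_rot"].round(3),"w",s["width"].round(1),"t",s["clock"])
    print("shift cm",(M.T@(t-p)/10).round(2), "along-track unit in tool",(M.T@np.r_[D,0]).round(3))
E
python3 - <<'E'
from m import *
to(-78,0,210)
d=shot("wrist","w4.png");e=shot("side","s4.png")
im=cv2.resize(d["img"],(768,576));cv2.imwrite("pics/w4b.png",im[:,:,::-1])
E
```

```text
Traceback (most recent call last):
  File "m.py", line 7, in to
    print("rail x,y",(r@D).round(1),(r@N).round(1),"z",p[2].round(1),"rot",s["tool_rot"].round(3),"w",s["width"].round(1),"t",s["clock"])
                                                                                                      ^^^^^^^^^^^^^^^^
AttributeError: 'float' object has no attribute 'round'
```

```bash
sed -i 's/s\["width"\].round(1)/round(s["width"],1)/' m.py
python3 - <<'E'
from m import *
to(-78,0,206)
d=shot("wrist","w4.png");e=shot("side","s4.png")
im=cv2.resize(d["img"],(768,576));cv2.imwrite("pics/w4b.png",im[:,:,::-1])
E
```

```text
rail x,y -79.3 1.0 z 206.1 rot [-3.141  0.     2.821] w 34.6 t 7.1
shift cm [-0.12  0.11  0.01] along-track unit in tool [-0.159  0.987 -0.001]
```

View pics/w4b.png

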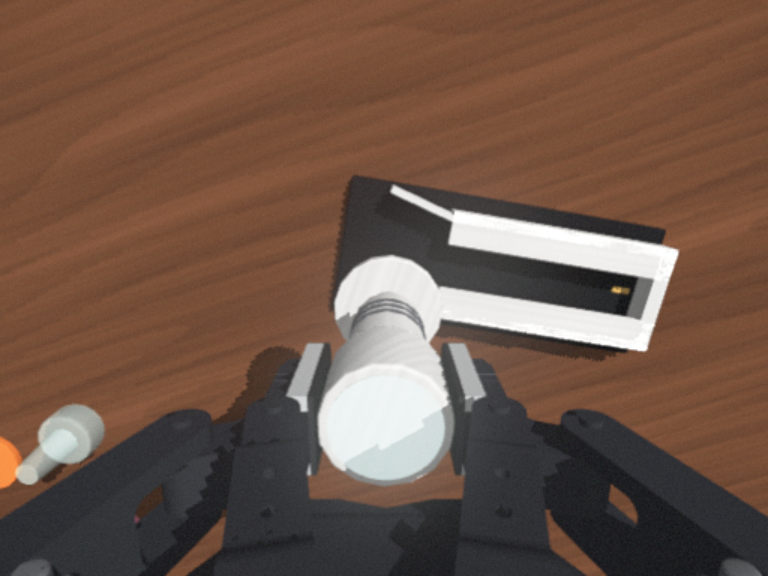

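Head centre is at (386,423) and foot centre at (388,309). I'll convert these to the held offset and tilt.

Run:
```python
from m import *
d=load("w4.png");W=lambda u,v:((u+.5)/1.5-.5,(v+.5)/1.5-.5)
for n,uv,z in(("head",(386,423),229.5),("foot",(388,309),135.5)):
    p=onz(d,W(*uv),z);print(n,p.round(1),"rail",((p[:2]-O)@D).round(1),((p[:2]-O)@N).round(1))
# foot width check -> height: left/right edges
o,v1=ray(d,W(334,305));_,v2=ray(d,W(443,305));ax=d["wc"][:3,2]
a=v1/(v1@ax)-v2/(v2@ax);dep=48/np.linalg.norm(a);v=ray(d,W(388,309))[1];print("foot by size",(o+v/(v@ax)*dep).round(1))
for n,uv in(("s1",(450,245)),("o",(677,250)),("o2",(646,350)),("p1",(350,177))):
    p=onz(d,W(*uv),8 if n=="p1" else 27);print(n,((p[:2]-O)@D).round(1),((p[:2]-O)@N).round(1))
```

```text
head [421.5 132.7 229.5] rail -79.6 1.6
foot [422.6 133.2 135.5] rail -78.6 0.9
foot by size [422.9 133.1 134.6]
s1 -39.7 15.1
o 108.2 35.7
o2 109.1 -35.7
p1 -111.1 46.4
```

The foot is centred at rail y≈1 mm, upright, and the rail estimate checks out within 1.5 mm. I'll lower it to about 3–4 mm above the plate.

Request:
play_rows([
  [-0.1,0.05,2,0,1],
  [-0.1,0.05,5,0,1],
  [-0.1,0.05,8,0,1],
  [-0.1,0.05,10,0,1],
  [-0.1,0.05,11.3,0,1],
  [-0.1,0.05,11.3,0,1],
  [-0.1,0.05,11.3,0,1],
  [-0.1,0.05,11.3,0,1],
])

```text
clock: 8.0
eef_pos: [423.6, 134.2, 94.0]
tool_rot: [3.141, 0.001, 2.823]
force: [-0.1, -0.2, -1.5]
width: 34.5
```

```bash
python3 -c "
from m import *
to(-20,0,88);print(status.read_state()['force'])"
```

```text
rail x,y -77.3 0.5 z 94.0 rot [3.141e+00 1.000e-03 2.823e+00] w 34.5 t 8.0
shift cm [-0.97  5.64  0.61] along-track unit in tool [-0.161  0.987  0.001]
[-0.09392831 -0.21977028 -1.51193179]
```

Request:
play_rows([
  [0,0,0.3,0,1],
  [0,0,0.6,0,1],
  [-0.15,0.8,0.6,0,1],
  [-0.35,2,0.6,0,1],
  [-0.6,3.4,0.6,0,1],
  [-0.8,4.7,0.6,0,1],
  [-0.95,5.6,0.6,0,1],
  [-0.95,5.6,0.6,0,1],
])

```text
clock: 8.8
eef_pos: [450.3, 186.6, 87.3]
tool_rot: [3.14, 0.001, 2.826]
force: [0.2, -0.1, -2.8]
width: 34.7
```

Run:
```python
from m import *
to(75,0,87.5);print(status.read_state()['force'])
d=shot("wrist","w5.png");e=shot("side","s5.png")
im=np.hstack([cv2.resize(d["img"],(480,360)),cv2.resize(e["img"][130:230,150:239],(320,360))])
cv2.imwrite("pics/w5b.png",im[:,:,::-1])
```

```text
rail x,y -18.5 1.0 z 87.3 rot [3.140e+00 1.000e-03 2.826e+00] w 34.7 t 8.8
shift cm [-1.63  9.21 -0.01] along-track unit in tool [-0.164  0.986  0.002]
[ 0.24141674 -0.08946557 -2.84264176]
```

View pics/w5b.png

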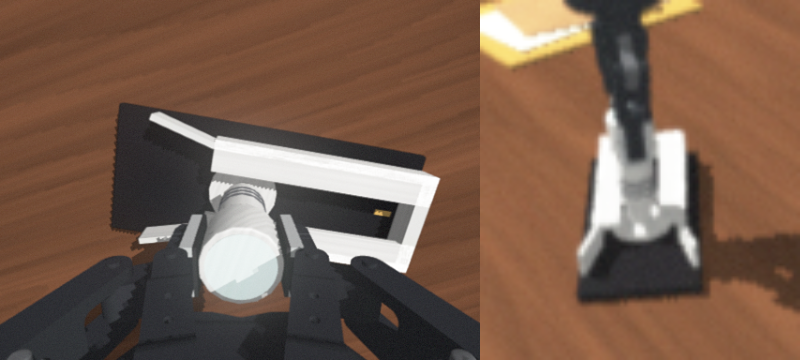

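The foot is under the lips at wrist (243,192), with the lip edge covering it and no contact force. I'll slide to the stop.

Request:
play_rows([
  [-0.15,0.8,0,0,1],
  [-0.4,2.2,0,0,1],
  [-0.7,3.8,0,0,1],
  [-0.95,5.4,0,0,1],
  [-1.2,6.9,0,0,1],
  [-1.4,8.0,0,0,1],
  [-1.55,8.8,0,0,1],
  [-1.6,9.2,0,0,1],
])

```text
clock: 9.7
eef_pos: [493.7, 267.7, 87.2]
tool_rot: [3.141, 0.0, 2.824]
force: [0.3, -0.2, -1.5]
width: 34.3
```

```bash
python3 -c "
from m import *
to(76,0,85);print(status.read_state()['force'])"
```

```text
rail x,y 73.5 -0.0 z 87.2 rot [3.141 0.    2.824] w 34.3 t 9.7
shift cm [-0.04  0.25  0.22] along-track unit in tool [-0.162  0.987  0.   ]
[ 0.29943561 -0.16978595 -1.46135586]
```

Request:
play_rows([
  [-0.02,0.1,0,0,1],
  [-0.03,0.2,0,0,1],
  [-0.05,0.3,0,0,1],
  [-0.05,0.3,0.1,0,1],
  [-0.05,0.3,0.2,0,1],
  [-0.05,0.3,0.3,0,1],
  [-0.05,0.3,0.3,0,1],
])

```text
clock: 10.4
eef_pos: [494.4, 268.6, 85.5]
tool_rot: [-3.141, -0.001, 2.823]
force: [-3.9, -3.2, 10.9]
width: 34.9
```

```bash
python3 -c "
from m import *
to(76,0,84.5);print(status.read_state()['force'])"
```

```text
rail x,y 74.7 -0.3 z 85.5 rot [-3.141e+00 -1.000e-03  2.823e+00] w 34.9 t 10.4
shift cm [0.01 0.13 0.1 ] along-track unit in tool [-0.161  0.987 -0.001]
[-3.90254821 -3.19095234 10.88487559]
```

It shows plate contact (+11 N up) and stop contact (about −5 N along the track). I'll release and rise.

Request:
play_rows([
  [0,-0.05,-0.05,0,0.6],
  [0,-0.05,-0.05,0,0],
  [0,-0.05,-0.05,0,0],
  [0,-0.05,-0.05,0,0],
  [0,-0.05,-0.05,0,0],
  [0,-0.05,-0.05,0,0],
  [0,-0.05,-0.05,0,0],
  [0,-0.05,-0.05,0,0],
])

```text
clock: 11.2
eef_pos: [494.6, 269.1, 84.8]
tool_rot: [3.142, -0.0, 2.824]
force: [-0.2, 0.0, 0.2]
width: 85.7
```

Request:
play_rows([
  [0,0,-1,0,0],
  [0,0,-3,0,0],
  [0,0,-6,0,0],
  [0,0,-9,0,0],
  [0,0,-12,0,0],
  [0,0,-14,0,0],
  [0,0,-14,0,0],
  [0,0,-14,0,0],
])

```text
clock: 12.0
eef_pos: [494.5, 269.1, 225.3]
tool_rot: [3.141, 0.0, 2.824]
force: [0.1, 0.2, -0.3]
width: 85.4
```

Run:
```python
from m import *
to(76,0,220)
d=shot("wrist","w6.png");e=shot("side","s6.png");t=shot("top","t6.png")
im=np.hstack([cv2.resize(d["img"],(480,360)),cv2.resize(e["img"][130:230,150:239],(320,360))])
i2=np.hstack([cv2.resize(e["img"][180:320,250:450],(340,240)),cv2.resize(t["img"][135:275,95:355],(460,240))])
cv2.imwrite("pics/w6b.png",np.vstack([im,i2])[:,:,::-1])
```

```text
rail x,y 75.1 -0.1 z 225.3 rot [3.141 0.    2.824] w 85.4 t 12.0
shift cm [-0.    0.09  0.53] along-track unit in tool [-0.161  0.987  0.001]
```

View pics/w6b.png

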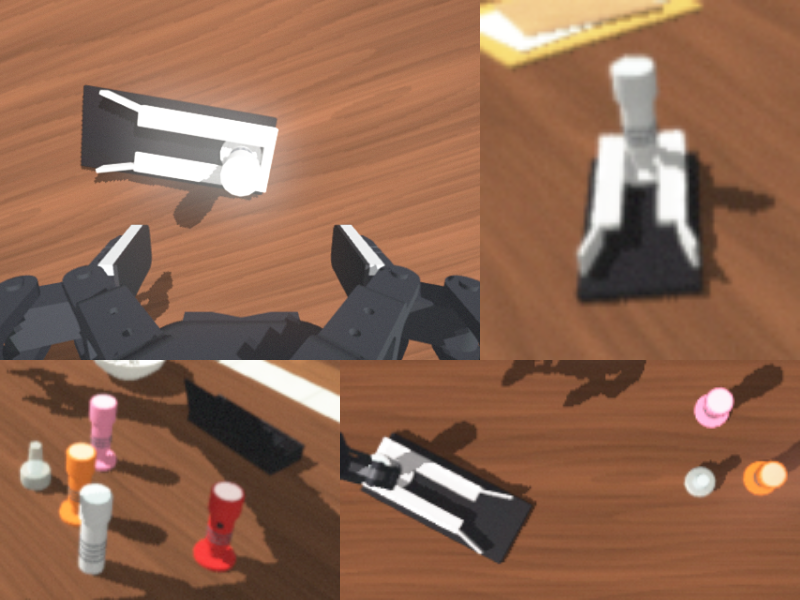

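The flashlight stands upright in the slot at the stop end: head at wrist (241,173), side crop (633,75). The bystanders look undisturbed. One numeric check, then I'll hand in.

Run:
```python
from m import *
d=load("w6.png");e=load("s6.png");W=lambda u,v:((u+.5)*512/480-.5,(v+.5)*512/480-.5)
p=onz(d,W(241,173),108);print("head rail",((p[:2]-O)@D).round(1),((p[:2]-O)@N).round(1))
S=lambda u,v:(150+(u-480)*89/320,130+v*100/360)
q,g=tri((d,W(241,173)),(e,S(633,66)));print("tri",q.round(1),g.round(1),((q[:2]-O)@D).round(1),((q[:2]-O)@N).round(1))
print(order.finish_job())
```

```text
head rail 74.7 1.9
tri [494.3 269.1 106. ] 2.6 75.0 0.1
the job is handed in; nothing more can be done
None
```

The footed flashlight is in the dock and the job is handed in, at about 12 s on the robot's clock. I gripped it by the head, lowered it over the apron, slid its foot under the lips to the stop, pressed it down on the plate and let go.

- **Position:** my last two-view check put the head at rail x≈75 mm, y≈0–2 mm, with its top about 106 mm up (108 mm expected). The two views' rays missed each other by 2.6 mm, and the flashlight looks upright in both. I measured the head only, so uprightness was judged by eye.
- **Contact:** just before release the wrist showed about 11 N up from the plate and about 5 N back from the stop. After release it read near zero, and the gripper was open and well clear.
- **Bystanders:** the plain flashlight and glass stopper looked undisturbed in the last pictures, though I did not re-measure their positions.

No checks failed. While lifting and carrying, the measured tool position was up to about 5 mm off the commanded one, so I worked from measured poses and corrected as I went.

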